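# Swing the boom microscope over the control unit and let it stand there

## Robot

A 6-joint arm with a two-finger parallel gripper is mounted at the origin on the work surface. World frame = base frame: x ahead of the robot, y to its left, z up, the work surface at z = 0. Lengths are in m, angles in rad, forces in N, time in s.
With the tool pointing down it reaches from about 0.4 to 0.925 m from the base axis. Payload 12.5 kg.
Tool frame: the origin (TCP) lies between the finger pads; the fingertips stand 19 mm ahead of it and the grasp point (between the pads) is the TCP (ctrl.tip_reach is the z of the fingertips in the tool frame, in m); z points along the fingers, y is the line along which they close (so a half turn about z gives the same grasp; the last joint's range is limited). The gripper opens to 95 mm and grips with 3 to 60 N. Pads are 20 mm wide; open, the fingers measure 119 mm over their backs; the gripper's body (75 mm by 180 mm) begins 59 mm behind the grasp point.
Start: joints at [1.095, 0.491, 1.559, -0, 1.092, -0.106], TCP at [0.226, 0.583, 0.234] pointing down, gripper open.
Joint ranges: [-3.1, 3.1], [-0.84, 2.19], [0.05, 2.79], [-1.13, 4.28], [0.06, 2.93], [-2.69, 2.69]. Speed limits (rad/s): [2.22, 2.22, 2.79, 3.14, 3.14, 3.14].

## Interface

Orientations are given as a unit quaternion [x, y, z, w].
In Python, from bench import ctrl gives the robot as it stands. The module is installed in compiled form; this text tells all that it offers.
- The arm moves only by the tool arm_command, never from a script. Its argument "targets" is a list of rows, each a list of 7 numbers: the shift along the tool's x, y, z scaled (see below), then the turn, a rotation vector about the tool's x, y, z scaled (see below), then the opening, from 0 (shut) to 1 (fully open). In form: [[tx, ty, tz, ax, ay, az, jaw], ...]. A call has 1 to 12 rows; each row is the pose to reach, as a shift and turn from the pose commanded when the call began, along the tool's axes at that moment; what a row does not reach only later rows make up. The controller multiplies each number of a shift by 20 cm and each number of a turn by 2 rad. A row lasts 1/8 s, in which the tool goes at most 62.5 mm and 10.7 degrees, less where a joint would pass 70% of its speed; a pose out of reach is approached as far as the arm can. A call with a number of a shift or a turn outside -1 to 1 is refused whole. A call with a gripper value outside its range is refused whole. The fingers move at their own pace and stop on an object; "force" is the grip in N (left out, the last holds). Time passes only in rows, so rows that repeat a pose let the fingers close. It gives the time, the measured TCP pose, the force, the opening and the grip force at its end, in the units of the state.
- ctrl.get_state(): the state, without advancing time (a new reading comes with each control period).
- ctrl.get_image(name): name is "scene" or "top" or "wrist"; returns (picture, depth): 420x560x3 uint8, blue, green, red; 420x560 float32, m along the optical axis (not along the pixel's ray), 0 where there is no reading.
- ctrl.camera_model(name): a dict with "intrinsics" (3x3 intrinsics, pixels), "rvec" (rotation vector, rad) and "tvec" (3), from world to camera coordinates, as OpenCV has them; the wrist camera has in their place "hand_eye" (4x4, takes a point from camera to tool coordinates, whose origin is the TCP and whose axes are the flange's). Camera axes: x right, y down, z forward; pixel columns grow to the right and rows downward; lengths in m; the calibration is good to about 2 mm. A picture is of the moment at which its call begins: read the wrist's pose just before it. camera_model takes no time and is no camera call.
- ctrl.hand_in(): hands the job in; it is judged then, once.
The state is a dict: "t": time; "q": joint angles; "dq": joint speeds; "tau": joint torques, N m; "eef_pos": TCP position; "eef_rot": TCP orientation; "force": force on the tool from outside, world axes, zero at the start; "moment": the same for the moment, N m; "gripper_width": finger opening in m; "grip_force": force on a finger pad.
Only numpy, scipy, OpenCV 4.12 (cv2) and the standard library are available. Lean on these libraries where they do the work, as an engineer would, in place of code of your own. Each camera call takes 0.05 s, during which the arm holds its last target. There are 200 camera calls.

## Task

Swing the parked boom microscope round on its free-running bearing until its lens stands straight above the big square chip in the middle of the opened engine control unit, and leave it standing there by itself, hands off. Move it as one treats an optical instrument: only gentle fingertip pushes of a few newtons on the black sprung bumper plates at the two sides of its white head, no knocks, fingers off the glass screen and the boom tubes, slowly (under 0.25 m/s at the head), and never let it run into the boom's end stops. Do not shift the control unit or the other things on the bench.

Things in the scene. Friction and masses are not known exactly. Their poses are not given: they have to be found in the camera images.
- boom (a joint): Angle of the boom about the vertical pivot axis, rad, growing counter-clockwise seen from above. Parked at +0.9 to +1.12, at rest; the chip lies between -0.26 and +0.26, so the boom must turn clockwise (head towards the robot's left, +y). End stops at -0.5 and +1.25. Ball bearings: friction about 0.0035 N m, damping about 0.008 N m s/rad, no spring: it coasts on for many seconds.
- lens (a point): Centre of the lens on the underside of the microscope head, 130 mm above the bench, 340 mm from the pivot axis. Round it the black lens barrel, 100 mm diameter, 133 to 165 mm high.
- head: The white microscope head: 150 mm along the boom, 140 mm across over its bumper plates (too wide to grasp), 165 to 265 mm high, with the lens barrel below. Boom and head together: moment of inertia about the pivot nominally 0.42 kg m2 (3.6 kg felt at the head), up to 25 % off. Origin on the bench plane straight below the lens; x axis towards the pivot (340 mm away), y towards side_a, z up.
- screen: Dark glass screen covering the top of the head, 146 x 110 mm, from 265 to 282 mm height, moving with the head; not to be touched. Origin as head.
- twin_tubes: The boom: two bright steel tubes of 25 mm diameter side by side, 60 mm apart, 222 mm above the bench, from the head to the white bearing collar (80 mm diameter) on the post (40 mm diameter, 330 mm tall, base plate 250 x 250 x 24 mm, fixed); not to be touched. Origin at bench level 200 mm from the pivot axis, x axis along the boom: the vertical pivot axis is at x = +200 mm in this frame.
- ecu: Opened engine control unit, loose on the bench: aluminium tray 190 x 150 mm with a green circuit board, 26 mm high, two black connectors on its -y side (38 mm high, reaching 108 mm from the centre), 0.7 kg. Origin: centre of the tray's underside.
- chip (a point): Centre of the big square black chip (34 mm) in the middle of the control unit, 30 mm above the bench. It lies 332 to 348 mm from the pivot axis.
- cluster: Bystander: black instrument cluster tray with green board, 100 x 240 mm, 44 mm high. Origin: centre of its underside.
- multimeter: Bystander: teal multimeter lying on its back, 150 x 75 mm, 42 mm high. Origin: centre of its underside.
- solder_reel: Bystander: reel of solder standing on its flange, 64 mm diameter, 52 mm high. Origin: centre of its underside.
- side_a (a point): Middle of the face of the black bumper plate on the head's leading side (facing the robot's left, +y, when the boom points at the robot), 70 mm from the lens axis, 250 mm above the bench. The flat plate is 140 mm long, 172 to 264 mm high, on springs: 400 N/m, 12 mm travel, lightly damped, so a head that runs into a rigid stop bounces back. Pushing here brakes the clockwise swing.
- side_b (a point): As side_a, the same kind of plate on the trailing side (facing the robot's right, -y, when the boom points at the robot): pushing here swings the boom clockwise, towards the chip.

How it is judged:
On the way:
1. the lens stands still above the chip for 1.5 s (within 25 mm of its centre, under 0.03 rad/s) (horizontal distance between lens and chip below 0.025 m and velocity of joint boom between -0.03 and 0.03 rad/s), for 1.5 s.
At the end, for the whole second after the job is handed in: Seen from above the lens is within 25 mm of the chip's centre, the boom is at rest (under 0.03 rad/s) by itself, and the control unit (12 mm) and the bystanders (20 mm) are where they were (all of step 1 and distance of ecu from where it was at the start of the episode below 0.012 m and distance of each of cluster, multimeter, solder_reel from where it was at the start of the episode below 0.02 m); the robot touches nothing.
It fails at once if the head is pushed, caught or knocked with more than 12 N (contact force between any of the fingers, the arm and head above 12 N).
It fails at once if the boom turns faster than 0.8 rad/s (0.27 m/s at the head) (velocity of joint boom above 0.8 rad/s or velocity of joint boom below -0.8 rad/s).
It fails at once if the boom runs into an end stop (value of joint boom below -0.48 rad or value of joint boom above 1.23 rad).
It fails at once if the robot touches the glass screen or the boom tubes (contact force between any of the fingers, the arm and screen above 1 N or contact force between any of the fingers, the arm and twin_tubes above 1 N).
It fails at once if the control unit or a bystander is shifted (distance of ecu from where it was at the start of the episode above 0.012 m or distance of any of cluster, multimeter, solder_reel from where it was at the start of the episode above 0.02 m).
It also fails if it takes over 34 s, if anything falls off the work surface, if the arm or the gripper's body presses on something with over 40 N, if the wrist force passes 120 N, or if a joint passes its speed limit or range.

## Working session

There is one attempt and no reset: what is moved stays moved. The work goes in short steps, Python scripts to look and compute and a tool call to move; the robot and the scene stay as the last step left them, time stands still between calls to the robot, and variables do not carry over. Pictures are saved under pics/ and viewed, at most 10 in all, crops included, and the job is handed in when it is done.

Besides the shell and the picture viewer there is one more tool, called after ">>>" by a JSON object that holds its "fn" and its "kwargs", one argument or row to a line. arm_command: Moves the arm, as the interface text tells. Shifts and turns lie within -1 to 1; 1 stands for 20 cm of shift or 2 rad of turn. Its arguments: {"type":"object","properties":{"targets":{"type":"array","items":{"type":"array","items":{"type":"number","minimum":-1,"maximum":1}}},"force":{"type":"number"}},"required":["targets"]}

```bash
ls; mkdir -p pics
python3 - <<'E'
from bench import ctrl
import cv2,numpy as np
s=ctrl.get_state();print(s)
for n in("scene","top"):
    p,d=ctrl.get_image(n);cv2.imwrite(f"pics/{n}0.png",p);np.save(f"pics/{n}0.npy",d);print(ctrl.camera_model(n))
E
```

```text
pics
{'t': 0.0, 'q': array([ 1.09536293e+00,  4.91553495e-01,  1.55949068e+00,  1.29046582e-05,
        1.09171833e+00, -1.05603989e-01]), 'dq': array([ 3.61915803e-04,  1.26973907e-03,  1.50306822e-03,  9.59582306e-05,
        1.56892344e-03, -2.52311732e-04]), 'tau': array([ 5.04952859e-04, -6.12640572e+01, -2.58167928e+01,  6.91689667e-02,
        4.83422284e-02, -9.82184292e-05]), 'eef_pos': array([0.22577488, 0.58253049, 0.23305131]), 'eef_rot': array([ 1.83865587e-01,  9.82951221e-01, -5.58773103e-04, -1.73035277e-04]), 'force': array([-0.04765447, -0.33825062,  0.24440631]), 'moment': array([0.01201692, 0.01045506, 0.00713203]), 'grip_force': 0.0, 'gripper_width': 0.09523514718154048}
{'intrinsics': array([[405.88547374,   0.        , 274.25038681],
       [  0.        , 405.88547374, 208.33720717],
       [  0.        ,   0.        ,   1.        ]]), 'rvec': array([ 1.1795696 ,  2.25455852, -1.03892554]), 'tvec': array([ 0.27725339, -0.18709586,  1.64957547])}
{'intrinsics': array([[439.34873302,   0.        , 281.11471622],
       [  0.        , 439.34873302, 203.59118059],
       [  0.        ,   0.        ,   1.        ]]), 'rvec': array([ 2.1859311 , -2.13518215,  0.08144475]), 'tvec': array([0.05635462, 0.60088176, 1.56524794])}
```

View pics/scene0.png

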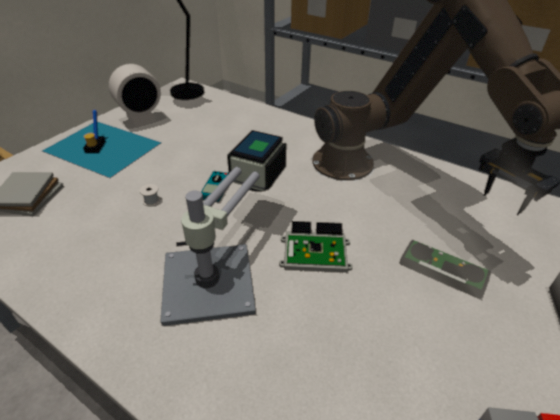

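View pics/top0.png

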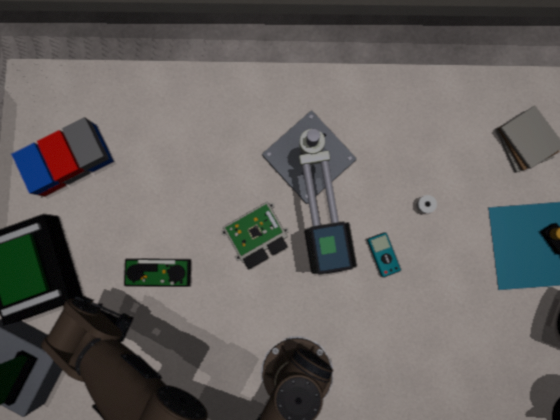

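The scene view shows the post at about (205,235), the head at (257,160) and the control unit at (316,250). In the top view the post top is at (313,138), the screen at (330,248), the chip at (256,231), the multimeter at (384,255), the reel at (427,204) and the cluster at (157,272).

```bash
cat > h.py <<'E'
from bench import ctrl
import cv2,numpy as np
def cam(n):
    c=ctrl.camera_model(n);R=cv2.Rodrigues(c["rvec"])[0];return c["intrinsics"],R,c["tvec"]
def ray(n,u,v,z):
    K,R,t=cam(n);d=R.T@np.linalg.inv(K)@[u,v,1];o=-R.T@t;return (o+d*(z-o[2])/d[2])
def cloud(n,d):
    K,R,t=cam(n);v,u=np.indices(d.shape);P=np.stack([(u-K[0,2])/K[0,0]*d,(v-K[1,2])/K[1,1]*d,d],-1)
    return (P-t)@R
E
python3 - <<'E'
from h import *
d=np.load("pics/top0.npy");p=cv2.imread("pics/top0.png")
W=cloud("top",d);W[d==0]=np.nan
z=W[...,2]
def comp(m,name):
    n,l,st,c=cv2.connectedComponentsWithStats(m.astype(np.uint8))
    for i in range(1,n):
        if st[i,4]>40: 
            w=W[l==i];r=cv2.minAreaRect(w[:,:2].astype(np.float32));print(name,st[i],np.nanmedian(w,0).round(3),[np.round(x,3) for x in r])
roi=np.zeros(z.shape,bool);roi[90:300,220:480]=1
comp(roi&(z>.27)&(z<.295),"screen")
comp(roi&(z>.315)&(z<.345),"post")
comp(roi&(z>.016)&(z<.032),"plate")
comp(roi&(z>.21)&(z<.26),"tubes")
b=p[200:270,215:295].copy();cv2.imwrite("pics/c.png",cv2.resize(b,None,fx=7,fy=7,interpolation=cv2.INTER_CUBIC))
for uv,zz in (((256,231),.03),((313,138),.33),((313,112),.024),((264,154),.024),((355,157),.024),((308,203),.024),((300,370),0)):print(uv,ray("top",*uv,zz))
E
```

```text
screen [ 310  222   44   53 1756] [ 0.444 -0.09   0.282] [array([ 0.445, -0.091]), array([0.146, 0.11 ]), np.float64(10.641)]
post [307 129  14  14 146] [ 0.778 -0.027  0.329] [array([ 0.778, -0.028]), array([0.039, 0.038]), np.float64(19.401)]
plate [ 262  110   95   93 2806] [0.786 0.007 0.024] [array([ 0.779, -0.028]), array([0.251, 0.251]), np.float64(43.343)]
plate [311 163  14  33 296] [ 0.697 -0.059  0.024] [array([ 0.694, -0.062]), array([0.115, 0.041]), np.float64(10.318)]
plate [ 223  202   65   60 1836] [0.5   0.165 0.026] [array([0.497, 0.164]), array([0.149, 0.197]), np.float64(31.428)]
plate [368 233  18  44 131] [ 0.422 -0.277  0.029] [array([ 0.424, -0.275]), array([0.153, 0.054]), np.float64(3.949)]
tubes [ 300  129   39   97 1548] [ 0.674 -0.044  0.234] [array([ 0.668, -0.047]), array([0.307, 0.094]), np.float64(9.272)]
(256, 231) [0.49787449 0.15875716 0.03      ]
(313, 138) [ 0.76882822 -0.02692935  0.33      ]
(313, 112) [ 0.94445177 -0.03947869  0.024     ]
(264, 154) [0.78231944 0.13823066 0.024     ]
(355, 157) [ 0.77782707 -0.19634072  0.024     ]
(308, 203) [ 0.60434122 -0.02722879  0.024     ]
(300, 370) [ 0.00810276 -0.01075716  0.        ]
```

View pics/c.png

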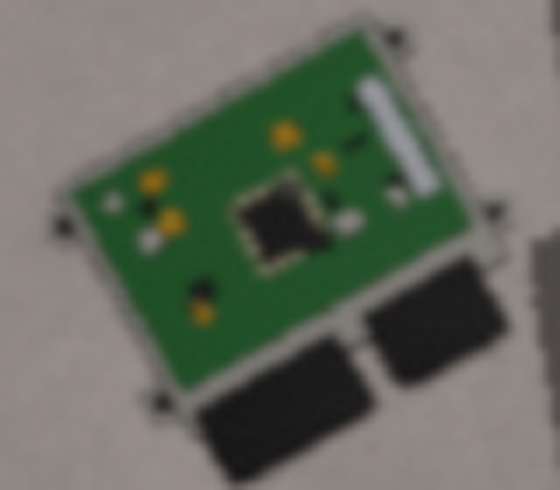

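The crop puts the chip centre at top-view pixel (255.3,231.3), which is about (0.497,0.162). The lens is at (0.445,-0.091) and the pivot at (0.779,-0.028), so the boom needs about 0.777 rad clockwise. I'll raise the tool, turn it and shut the jaw.

>>> {"fn": "arm_command", "kwargs": {
  "targets": [
    [-0.85,-0.53,-0.83,0,0,0.507,0],
    [-0.85,-0.53,-0.83,0,0,0.507,0],
    [-0.85,-0.53,-0.83,0,0,0.507,0],
    [-0.85,-0.53,-0.83,0,0,0.507,0],
    [-0.85,-0.53,-0.83,0,0,0.507,0],
    [-0.85,-0.53,-0.83,0,0,0.507,0]
  ],
  "force": 5
}}

```text
t: 0.85
eef_pos: [0.3467, 0.4217, 0.4004]
eef_rot: [0.64, 0.768, 0.001, 0.0]
force: [0.1, 0.4, 0.2]
gripper_width: 0.0407
grip_force: 0.0
```

```bash
cat >> h.py <<'E'
from scipy.spatial.transform import Rotation as Ro
PIV=np.array([.779,-.028]);CHIP=np.array([.497,.162])
def rel(*pts):
    s=ctrl.get_state();R=Ro.from_quat(s["eef_rot"]).as_matrix()
    print("t",s["t"],"p",s["eef_pos"].round(4),"x",R[:,0].round(3),"y",R[:,1].round(3),"q",s["q"].round(2),"w",s["gripper_width"].round(3))
    for p in pts: print(p,((R.T@(np.array(p)-s["eef_pos"]))/.2).round(3))
E
python3 -c "
from h import *
rel((.46,.2,.4),(.46,0,.4),(.465,-.199,.4),(.465,-.199,.244))"
```

```text
Traceback (most recent call last):
  File "h.py", line 14, in rel
    print("t",s["t"],"p",s["eef_pos"].round(4),"x",R[:,0].round(3),"y",R[:,1].round(3),"q",s["q"].round(2),"w",s["gripper_width"].round(3))
                                                                                                               ^^^^^^^^^^^^^^^^^^^^^^^^
AttributeError: 'float' object has no attribute 'round'
```

```bash
sed -i 's/s\["gripper_width"\].round(3)/s["gripper_width"]/' h.py
python3 -c "
from h import *
rel((.46,.25,.4),(.46,.2,.4),(.46,0,.4),(.465,-.199,.4),(.465,-.199,.244))"
```

```text
t 0.85 p [0.3467 0.4217 0.4004] x [-0.18   0.984  0.001] y [0.984 0.18  0.001] q [ 0.76  0.25  1.49 -0.    1.4   0.58] w 0.04067388272057424
(0.46, 0.25, 0.4) [-0.946  0.402  0.002]
(0.46, 0.2, 0.4) [-1.192  0.357  0.002]
(0.46, 0, 0.4) [-2.176e+00  1.770e-01  1.000e-03]
(0.465, -0.199, 0.4) [-3.159  0.022 -0.   ]
(0.465, -0.199, 0.244) [-3.16   0.021  0.78 ]
```

>>> {"fn": "arm_command", "kwargs": {
  "targets": [
    [-1,0.4,0,0,0,0,0],
    [-1,0.4,0,0,0,0,0],
    [-1,0.4,0,0,0,0,0],
    [-1,0.4,0,0,0,0,0]
  ]
}}

```text
t: 1.35
eef_pos: [0.463, 0.2384, 0.3994]
eef_rot: [0.639, 0.769, -0.0, -0.0]
force: [-0.7, 0.2, 0.1]
gripper_width: 0.0026
grip_force: 0.0
```

>>> {"fn": "arm_command", "kwargs": {
  "targets": [
    [-1,-0.2,0,0,0,0,0],
    [-1,-0.2,0,0,0,0,0],
    [-1,-0.2,0,0,0,0,0],
    [-1,-0.2,0,0,0,0,0]
  ]
}}

```text
t: 1.85
eef_pos: [0.4594, 0.0343, 0.3996]
eef_rot: [0.639, 0.769, -0.0, -0.0]
force: [-0.1, -0.0, 0.3]
gripper_width: 0.0004
grip_force: 0.0
```

>>> {"fn": "arm_command", "kwargs": {
  "targets": [
    [-1,-0.18,0,0,0,0,0],
    [-1,-0.18,0,0,0,0,0],
    [-1,-0.18,0,0,0,0,0],
    [-1,-0.18,0,0,0,0,0]
  ]
}}

```text
t: 2.35
eef_pos: [0.4616, -0.1686, 0.399]
eef_rot: [0.639, 0.769, -0.0, -0.0]
force: [-1.2, 1.3, 0.5]
gripper_width: 0.0005
grip_force: 0.0
```

```bash
python3 -c "
from h import *
rel((.465,-.199,.4),(.465,-.199,.244))
p,d=ctrl.get_image('top');W=cloud('top',d);W[d==0]=np.nan;z=W[...,2]
cv2.imwrite('pics/top1.png',p)"
```

```text
t 2.35 p [ 0.4616 -0.1686  0.399 ] x [-0.183  0.983  0.001] y [ 0.983  0.183 -0.001] q [-0.48  0.16  1.61  0.    1.37 -0.67] w 0.0005066123817184521
(0.465, -0.199, 0.4) [-0.153 -0.011 -0.005]
(0.465, -0.199, 0.244) [-0.153 -0.011  0.775]
```

View pics/top1.png

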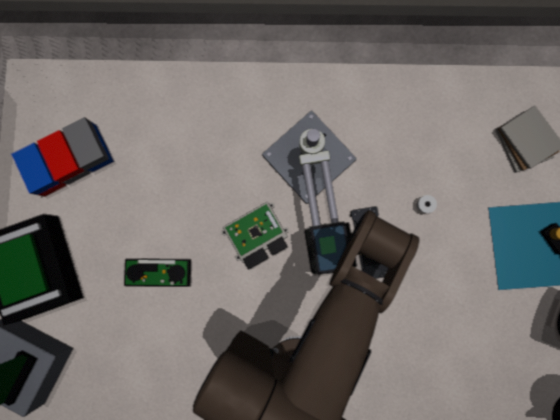

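The finger is over the trailing side, with the head at (328,248) and the tubes clear. Next I'll move it out a little and lower it.

>>> {"fn": "arm_command", "kwargs": {
  "targets": [
    [-0.16,-0.01,0,0,0,0,0],
    [-0.16,-0.01,0.3,0,0,0,0],
    [-0.16,-0.01,0.6,0,0,0,0],
    [-0.16,-0.01,0.775,0,0,0,0],
    [-0.16,-0.01,0.775,0,0,0,0]
  ]
}}

```text
t: 3.02
eef_pos: [0.4652, -0.1962, 0.243]
eef_rot: [0.637, 0.771, -0.0, -0.002]
force: [0.5, -0.0, 0.7]
gripper_width: 0.0011
grip_force: 0.0
```

```bash
cat >> h.py <<'E'
def boom(view=None):
    """lens angle from chip direction, clockwise remaining (rad), from tube depth points"""
    s=ctrl.get_state();p,d=ctrl.get_image("top")
    if view: cv2.imwrite(view,p)
    W=cloud("top",d);z=W[...,2];v=W[...,:2]-PIV;r=np.hypot(*np.moveaxis(v,-1,0))
    bright=(d>0)&(p.min(-1)>60)
    m=(d>0)&(z>.20)&(z<.24)&(r>.09)&(r<.25)&(v[...,0]<.03)
    a=np.mod(np.arctan2(v[...,1],v[...,0]),2*np.pi)[m]
    # mid-line of the two tubes: mean of extreme edges over radius bins
    rr=r[m];L=[]
    for lo in np.arange(.1,.25,.01):
        k=(rr>=lo)&(rr<lo+.01)
        if k.sum()>6: L.append((a[k].min()+a[k].max())/2)
    pc=np.mod(np.arctan2(*(CHIP-PIV)[::-1]),2*np.pi)
    print("t",round(s["t"],3),"togo",round(np.median(L)-pc,4),"sd",np.std(L).round(4),len(L),m.sum())
E
python3 -c "
from h import *
rel();boom();print(ctrl.get_state()['force'])"
```

```text
t 3.025 p [ 0.4652 -0.1962  0.243 ] x [-0.187  0.982  0.003] y [ 0.982  0.187 -0.003] q [-0.53  0.31  1.83  0.    1.   -0.72] w 0.001060623411315342
t 3.025 togo 0.778 sd 0.0033 15 800
[-0.38394701 -0.307884    1.25421652]
```

>>> {"fn": "arm_command", "kwargs": {
  "targets": [
    [0.08,0,0,0,0,0,0],
    [0.09,0,0,0,0,0,0],
    [0.11,0,0,0,0,0,0],
    [0.13,0,0,0,0,0,0],
    [0.15,0,0,0,0,0,0],
    [0.17,0,0,0,0,0,0],
    [0.19,0,0,0,0,0,0],
    [0.21,0,0,0,0,0,0],
    [0.23,0,0,0,0,0,0],
    [0.25,0,0,0,0,0,0]
  ]
}}

```text
t: 4.32
eef_pos: [0.4562, -0.1487, 0.2446]
eef_rot: [0.638, 0.77, 0.0, -0.0]
force: [0.1, -0.2, 0.2]
gripper_width: 0.0002
grip_force: 0.0
```

```bash
python3 -c "
from h import *
rel();boom();print(ctrl.get_state()['force'])
for i in range(4):boom()"
```

```text
t 4.325 p [ 0.4562 -0.1487  0.2446] x [-0.186  0.983  0.   ] y [0.983 0.186 0.   ] q [-0.45  0.27  1.89  0.    0.98 -0.64] w 0.0001910698507262266
t 4.325 togo 0.6831 sd 0.0045 15 793
[0.01097658 0.70602217 0.42026351]
t 4.375 togo 0.6756 sd 0.0027 15 784
t 4.425 togo 0.6668 sd 0.0048 15 787
t 4.475 togo 0.6588 sd 0.0036 15 793
t 4.525 togo 0.6518 sd 0.0042 15 793
```

>>> {"fn": "arm_command", "kwargs": {
  "targets": [
    [0,0,-0.3,0,0,0,0],
    [0,0,-0.6,0,0,0,0],
    [0.2,0.1,-0.78,0,0,0.05,0],
    [0.5,0.25,-0.78,0,0,0.15,0],
    [0.8,0.36,-0.78,0,0,0.24,0],
    [1,0.45,-0.78,0,0,0.32,0],
    [1,0.45,-0.78,0,0,0.39,0]
  ]
}}

```text
t: 5.45
eef_pos: [0.5077, 0.0668, 0.4005]
eef_rot: [0.883, 0.469, 0.0, -0.0]
force: [-0.3, -0.4, -0.8]
gripper_width: 0.0004
grip_force: 0.0
```

```bash
cat >> h.py <<'E'
def side_a(g,z=.244,off=.080):
    a=np.arctan2(*(CHIP-PIV)[::-1])+g;d=np.array([np.cos(a),np.sin(a)])
    return (*(PIV+.34*d+off*np.array([d[1],-d[0]])).round(4),z)
E
python3 -c "
from h import *
rel(side_a(.06,.4),side_a(.06),side_a(0))"
```

```text
t 5.45 p [0.5077 0.0668 0.4005] x [0.559 0.829 0.   ] y [ 0.829 -0.559 -0.   ] q [0.   0.19 1.57 0.   1.38 0.6 ] w 0.00038823106537624554
(np.float64(0.5268), np.float64(0.2136), 0.4) [ 0.662 -0.331  0.003]
(np.float64(0.5268), np.float64(0.2136), 0.244) [ 0.661 -0.331  0.783]
(np.float64(0.5417), np.float64(0.2283), 0.244) [ 0.764 -0.311  0.783]
```

>>> {"fn": "arm_command", "kwargs": {
  "targets": [
    [0.3,-0.15,0,0,0,0,0],
    [0.6,-0.3,0,0,0,0,0],
    [0.66,-0.33,0.3,0,0,0,0],
    [0.66,-0.33,0.6,0,0,0,0],
    [0.66,-0.33,0.78,0,0,0,0],
    [0.66,-0.33,0.78,0,0,0,0]
  ]
}}

```text
t: 6.2
eef_pos: [0.5255, 0.2104, 0.2426]
eef_rot: [0.882, 0.471, -0.002, -0.001]
force: [0.4, 0.6, 0.2]
gripper_width: 0.0004
grip_force: 0.0
```

```bash
python3 -c "
from h import *
for i in range(10):boom()
boom('pics/top2.png')
rel(side_a(.06),side_a(0))"
```

```text
t 6.2 togo 0.4134 sd 0.004 15 786
t 6.25 togo 0.4078 sd 0.006 15 789
t 6.3 togo 0.4005 sd 0.0051 15 789
t 6.35 togo 0.3959 sd 0.0049 15 788
t 6.4 togo 0.3886 sd 0.005 15 793
t 6.45 togo 0.3826 sd 0.0045 15 786
t 6.5 togo 0.3764 sd 0.004 15 787
t 6.55 togo 0.3684 sd 0.004 15 793
t 6.6 togo 0.3631 sd 0.0051 15 790
t 6.65 togo 0.3565 sd 0.0041 15 794
t 6.7 togo 0.3497 sd 0.0036 15 794
t 6.75 p [0.5263 0.2106 0.2451] x [0.557 0.83  0.001] y [ 0.83  -0.557  0.   ] q [0.26 0.4  1.69 0.   1.05 0.86] w 0.0004587204038675459
(np.float64(0.5268), np.float64(0.2136), 0.244) [ 0.014 -0.006  0.005]
(np.float64(0.5417), np.float64(0.2283), 0.244) [0.116 0.015 0.005]
```

View pics/top2.png

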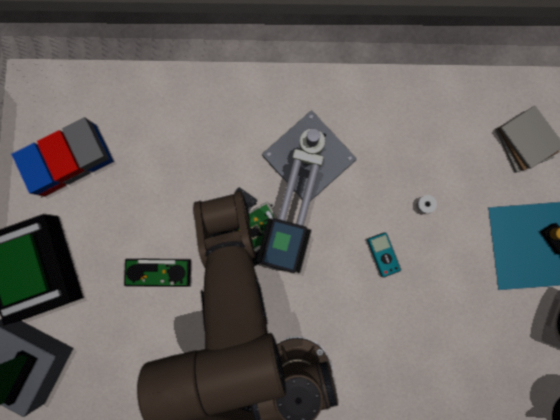

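The head at (283,245) is drifting towards the control unit. The finger is parked ahead of it at about (230,215).

>>> {"fn": "arm_command", "kwargs": {
  "targets": [
    [0,0,0,0,0,0,0],
    [0,0,0,0,0,0,0],
    [0,0,0,0,0,0,0],
    [0,0,0,0,0,0,0],
    [0,0,0,0,0,0,0],
    [0,0,0,0,0,0,0],
    [0,0,0,0,0,0,0],
    [0,0,0,0,0,0,0],
    [0,0,0,0,0,0,0]
  ]
}}

```text
t: 7.88
eef_pos: [0.5262, 0.2106, 0.2447]
eef_rot: [0.882, 0.471, 0.0, -0.0]
force: [-0.4, 0.1, 0.1]
gripper_width: 0.0008
grip_force: 0.0
```

```bash
python3 -c "
from h import *
for i in range(8):boom()
rel(side_a(.06),side_a(0))"
```

```text
t 7.875 togo 0.2171 sd 0.0025 15 787
t 7.925 togo 0.2118 sd 0.0029 15 792
t 7.975 togo 0.207 sd 0.0028 15 789
t 8.025 togo 0.2002 sd 0.0028 15 785
t 8.075 togo 0.1948 sd 0.0027 15 781
t 8.125 togo 0.1896 sd 0.0043 15 788
t 8.175 togo 0.1856 sd 0.0054 15 790
t 8.225 togo 0.1798 sd 0.0043 15 790
t 8.275 p [0.5262 0.2107 0.2446] x [0.557 0.83  0.   ] y [ 0.83  -0.557 -0.   ] q [0.26 0.4  1.69 0.   1.05 0.86] w 0.0005821722169597346
(np.float64(0.5268), np.float64(0.2136), 0.244) [ 0.014 -0.006  0.003]
(np.float64(0.5417), np.float64(0.2283), 0.244) [0.116 0.015 0.003]
```

>>> {"fn": "arm_command", "kwargs": {
  "targets": [
    [0,0,0,0,0,0,0],
    [0,0,0,0,0,0,0],
    [0,0,0,0,0,0,0],
    [0.008,0,0,0,0,0,0],
    [0.016,0,0,0,0,0,0],
    [0.024,0,0,0,0,0,0],
    [0.032,0,0,0,0,0,0],
    [0.04,0,0,0,0,0,0],
    [0.048,0,0,0,0,0,0],
    [0.056,0,0,0,0,0,0],
    [0.064,0,0,0,0,0,0],
    [0.072,0,0,0,0,0,0]
  ]
}}

```text
t: 9.78
eef_pos: [0.5343, 0.2227, 0.2446]
eef_rot: [0.882, 0.471, 0.0, -0.0]
force: [-0.4, 0.4, 0.4]
gripper_width: 0.0003
grip_force: 0.1
```

>>> {"fn": "arm_command", "kwargs": {
  "targets": [
    [0.008,0,0,0,0,0,0],
    [0.016,0,0,0,0,0,0],
    [0.024,0,0,0,0,0,0],
    [0.032,0,0,0,0,0,0],
    [0.04,0,0,0,0,0,0]
  ]
}}

```text
t: 10.4
eef_pos: [0.5387, 0.2293, 0.2446]
eef_rot: [0.882, 0.471, 0.0, -0.0]
force: [-0.3, 0.1, 0.2]
gripper_width: 0.0003
grip_force: 0.0
```

```bash
python3 -c "
from h import *
for i in range(8):boom()
rel(side_a(.06),side_a(0));print(ctrl.get_state()['force'])"
```

```text
t 10.4 togo 0.0272 sd 0.0046 15 788
t 10.45 togo 0.0274 sd 0.0022 15 784
t 10.5 togo 0.0273 sd 0.0027 15 784
t 10.55 togo 0.0261 sd 0.0018 15 781
t 10.6 togo 0.0267 sd 0.0023 15 787
t 10.65 togo 0.026 sd 0.0023 15 782
t 10.7 togo 0.0266 sd 0.0025 15 779
t 10.75 togo 0.0261 sd 0.0032 15 786
t 10.8 p [0.5387 0.2292 0.2446] x [0.557 0.83  0.   ] y [ 0.83  -0.557 -0.   ] q [0.29 0.42 1.65 0.   1.07 0.88] w 0.000547177631855904
(np.float64(0.5268), np.float64(0.2136), 0.244) [-0.098 -0.006  0.003]
(np.float64(0.5417), np.float64(0.2283), 0.244) [0.005 0.015 0.003]
[-0.37189184 -0.96259547 -0.45510291]
```

The boom has stopped about 9 mm short of dead centre. I'll back the finger off and lift it clear.

>>> {"fn": "arm_command", "kwargs": {
  "targets": [
    [0.1,0,0,0,0,0,0],
    [0.25,0,0,0,0,0,0],
    [0.4,0,-0.2,0,0,0,0],
    [0.6,0,-0.5,0,0,0,0],
    [0.7,0,-0.7,0,0,0,0],
    [0.7,0,-0.7,0,0,0,0],
    [0.7,0,-0.7,0,0,0,0],
    [0.7,0,-0.7,0,0,0,0],
    [0.7,0,-0.7,0,0,0,0],
    [0.7,0,-0.7,0,0,0,0],
    [0.7,0,-0.7,0,0,0,0],
    [0.7,0,-0.7,0,0,0,0]
  ]
}}

```text
t: 12.3
eef_pos: [0.6167, 0.3455, 0.3846]
eef_rot: [0.882, 0.471, -0.0, -0.0]
force: [0.3, 0.7, 0.4]
gripper_width: 0.0006
grip_force: 0.0
```

```bash
python3 -c "
from h import *
for i in range(3):boom()
boom('pics/top3.png')
p,d=ctrl.get_image('top');W=cloud('top',d);z=W[...,2];m=(d>0)&(z>.272)&(z<.292)&(W[...,0]>.38)&(W[...,0]<.62)&(W[...,1]<.28)&(W[...,1]>.05)
print(cv2.minAreaRect(W[m][:,:2].astype(np.float32)));rel()"
```

```text
t 12.3 togo 0.0263 sd 0.0024 15 783
t 12.35 togo 0.0264 sd 0.0041 15 788
t 12.4 togo 0.0258 sd 0.0022 15 783
t 12.45 togo 0.0249 sd 0.0039 15 783
((0.49325117468833923, 0.1551288664340973), (0.11040057241916656, 0.14569473266601562), 57.31272506713867)
t 12.55 p [0.6167 0.3455 0.3847] x [0.557 0.83  0.   ] y [ 0.83  -0.557  0.   ] q [0.42 0.53 1.1  0.   1.51 1.01] w 0.0006508204474892261
```

View pics/top3.png

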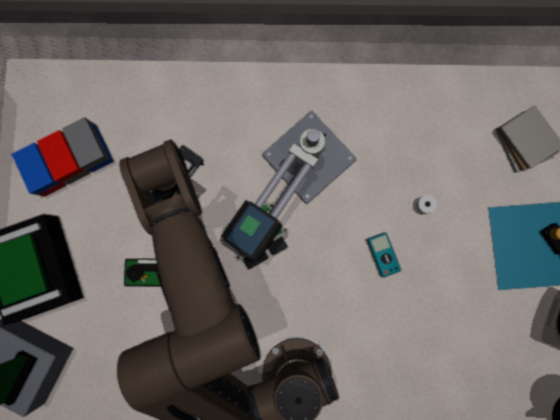

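The head now stands over the control unit at (252,230). The lens is at (0.493,0.155), about 8 mm from the chip, at rest with the arm well clear.

>>> {"fn": "arm_command", "kwargs": {
  "targets": [
    [0,0,0,0,0,0,0],
    [0,0,0,0,0,0,0],
    [0,0,0,0,0,0,0],
    [0,0,0,0,0,0,0]
  ]
}}

```text
t: 13.05
eef_pos: [0.6167, 0.3455, 0.3847]
eef_rot: [0.882, 0.471, 0.0, -0.0]
force: [-0.0, 0.2, 0.3]
gripper_width: 0.0
grip_force: 0.0
```

```bash
python3 -c "
from bench import ctrl
print(ctrl.hand_in())"
```

```text
the job is handed in; nothing more can be done
None
```

The job is handed in at 13 s: the microscope stands by itself with its lens about 8 mm from the chip centre by camera measurement (limit 25 mm), at rest and with the arm clear; the hand-in call returned no verdict.

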